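# Set up a cup for filming

## Task

The green cup that is to be filmed has toppled over: stand it upright, mouth up, near the middle of the white turntable, without dropping it. Also turn the dial on the grey lamp controller so that its pointer is at the orange dot, and leave the other cups and stacks where they stand.

Things in the scene. Friction and masses are not known exactly. Their poses are not given: they have to be found in the camera images.
- cup: the fallen celadon-green handleless cup lying on the table: a straight open cylinder 58 mm across and 100 mm long, wall 5 mm, foot edge bevelled (50 mm across), about 0.24 kg. Origin on its axis half-way along, 29 mm above the table while it lies. Its own +x runs from the closed foot to the open mouth: upright when +x points up. At the start the mouth points to the left (+y), within about 30 degrees.
- cup_foot (a point): centre of the cup's closed underside, 50 mm from its origin along its -x
- cup_mouth (a point): centre of the cup's open mouth, 50 mm from its origin along its +x
- turntable_top (a point): centre of the upper face of the low round white display turntable (180 mm in diameter, 25 mm high above the table, fixed, it does not turn; a thin grey circle 92 mm across is drawn about its middle). z up.
- controller: grey lamp controller box fixed on the table, 130 mm (its x) by 150 mm (its y) by 40 mm high, origin at the centre of its underside, its front (black stripe) at its own -x side, facing the robot. On its top is the dial with four dots around its far side: three small white, one larger orange.
- dial_centre (a point): point on the dial's vertical axis, 60 mm above the table. The dial: a black round skirt (54 mm across, its top 46 mm above the table) with an upright black grip bar 40 mm long and 12 mm thick, centred, from 46 to 74 mm above the table, a white pointer line on its top along one half of its length.
- dial (a joint): dial angle in rad, 0 to 2.1 between stops, growing clockwise from above. The pointer's direction is 1.05 minus this, counterclockwise from the controller's own +x; the bar lies along the pointer. Dots at 0, 0.7, 1.4 and 2.1; the orange one is at 1.4. Turns smoothly against light friction (0.05 N m), stays where left.
- ochre_cup: ochre cup standing upright, 70 mm wide at the rim, 75 mm high, a bystander. Origin at the centre of its underside.
- grey_cup: dark grey cup standing upright, 66 mm wide at the rim, 80 mm high, a bystander. Origin at the centre of its underside.
- bowl_stack: stack of teal bowls, 116 mm wide, 80 mm high, one rigid body, a bystander. Origin at the centre of its underside.
- saucer_stack: stack of beige saucers, 124 mm wide, 54 mm high, one rigid body, a bystander. Origin at the centre of its underside.
There are look-alikes about, which are no part of the job. There is more than one size of the cup; the job needs the smaller.

How it is judged:
By the outcome, as a careful person would: the job done as asked, in the order asked, and still so for the second after the job is handed in, with the robot touching nothing.
It also fails if it takes over 58 s, if anything falls off the work surface, if the arm or the gripper's body presses on something with over 40 N, if the wrist force passes 120 N, or if a joint passes its speed limit or range.

## Robot

A 7-joint arm with a two-finger parallel gripper is mounted at the origin on the work surface. World frame = base frame: x ahead of the robot, y to its left, z up, the work surface at z = 0. Lengths are in m, angles in rad, forces in N, time in s.
With the tool pointing down it reaches from about 0.35 to 0.9 m from the base axis. Payload 19.9 kg.
Tool frame: the origin (TCP) lies midway between the tips of the shut fingers; the grasp point (between the pads) lies 19 mm behind it (r.hold_point_z is the z of the grasp point in the tool frame, in m); z points along the fingers, y is the line along which they close (so a half turn about z gives the same grasp; the last joint's range is limited). The gripper opens to 94 mm and grips with 3 to 60 N. Pads are 16 mm wide; open, the fingers measure 119 mm over their backs; the gripper's body (75 mm by 177 mm) begins 78 mm behind the grasp point.
Start: joints at [-0.042, 0.417, -0.01, 1.614, 0.005, 1.111, -0.053], TCP at [0.625, 0, 0.205] pointing down, gripper open.
Joint ranges: [-2.81, 2.81], [-0.39, 2.02], [-1.27, 1.25], [0.06, 2.57], [-1.19, 4.33], [0.19, 2], [-2.82, 2.82]. Speed limits (rad/s): [1.89, 1.89, 2.39, 2.39, 3.01, 3.01, 3.01].

## Interface

Orientations are given as a unit quaternion [w, x, y, z].
In Python, from station import r gives the robot as it stands.
- The arm moves only by the tool step_arm, never from a script. Its argument "motion" is a list that holds one entry, the list of rows, each a list of 7 numbers: the finger opening in mm, from 0 to 94, then the shift along the tool's x, y, z in mm, then the turn, a rotation vector about the tool's x, y, z in degrees. A call has 1 to 20 rows; each row is the pose to reach, as a shift and turn from the pose commanded when the call began, along the tool's axes at that moment; what a row does not reach only later rows make up. A row lasts 1/8 s, in which the tool goes at most 62.5 mm and 10.7 degrees, less where a joint would pass 70% of its speed; a pose out of reach is approached as far as the arm can. A call with a gripper value outside its range is refused whole. The fingers move at their own pace and stop on an object; "squeeze" is the grip in N (left out, the last holds). Time passes only in rows, so rows that repeat a pose let the fingers close. It gives the time, the measured TCP pose, the force, the opening and the grip force at its end, in the units of the state.
- r.sense(): the state, without advancing time (a new reading comes with each control period).
- r.snapshot(name): name is "scene" or "side" or "wrist"; returns the picture (400x640x3 uint8, red, green, blue); there is no depth.
- r.camera_model(name): a dict with "K" (3x3 intrinsics, pixels), "extrinsics" (4x4, takes a point from world to camera coordinates); the wrist camera has in their place "mount" (4x4, takes a point from camera to tool coordinates, whose origin is the TCP and whose axes are the flange's). Camera axes: x right, y down, z forward; pixel columns grow to the right and rows downward; lengths in m; the calibration is good to about 2 mm. The wrist camera is an equidistant fisheye: a pixel r from the principal point sees the ray r / f radians off the axis. A picture is of the moment at which its call begins: read the wrist's pose just before it. camera_model takes no time and is no camera call.
- r.finish_job(): hands the job in; it is judged then, once.
The state is a dict: "time_s": time; "joint_positions": joint angles; "joint_velocities": joint speeds; "effort": joint torques, N m; "position": TCP position; "orientation": TCP orientation; "contact_force": force on the tool from outside, world axes, zero at the start; "torque": the same for the moment, N m; "gripper_width": finger opening in m; "grasp_force": force on a finger pad.
Only numpy, scipy, OpenCV 4.12 (cv2) and the standard library are available. Lean on these libraries where they do the work, as an engineer would, in place of code of your own. Each camera call takes 0.05 s, during which the arm holds its last target. There are 200 camera calls.

## Working session

There is one attempt and no reset: what is moved stays moved. The work goes in short steps, Python scripts to look and compute and a tool call to move; the robot and the scene stay as the last step left them, time stands still between calls to the robot, and variables do not carry over. Pictures are saved under pics/ and viewed, at most 10 in all, crops included, and the job is handed in when it is done.

Besides the shell and the picture viewer there is one more tool, called after "Request:" as name([rows], argument=value, ...), one row to a line, values as JSON. step_arm: Moves the arm, as the interface text tells. Its arguments: {"type":"object","properties":{"motion":{"type":"array"},"squeeze":{"type":"number"}},"required":["motion"]}

```bash
ls; mkdir -p pics
python3 - <<'E'
from station import r
import cv2,numpy as np
for n in ["scene","side","wrist"]:
    cv2.imwrite(f"pics/{n}0.png",r.snapshot(n)[:,:,::-1])
    print(n,{k:np.round(v,4).tolist() if not isinstance(v,str) else v for k,v in r.camera_model(n).items()})
s=r.sense();print(s, r.hold_point_z)
E
```

```text
pics
scene {'K': [[404.0527, 0.0, 310.9514], [0.0, 404.0527, 197.2212], [0.0, 0.0, 1.0]], 'extrinsics': [[-0.6043, 0.7966, 0.014, 0.3284], [0.6524, 0.5048, -0.5653, -0.2514], [-0.4574, -0.3325, -0.8247, 1.4607], [0.0, 0.0, 0.0, 1.0]]}
side {'K': [[415.7745, 0.0, 314.6442], [0.0, 415.7745, 193.9831], [0.0, 0.0, 1.0]], 'extrinsics': [[-0.925, -0.3796, -0.0175, 0.4392], [-0.1913, 0.5049, -0.8417, 0.1751], [0.3283, -0.7753, -0.5396, 1.0716], [0.0, 0.0, 0.0, 1.0]]}
wrist {'K': [[309.7069, 0.0, 312.5653], [0.0, 309.7069, 202.827], [0.0, 0.0, 1.0]], 'mount': [[0.0002, -0.9637, -0.267, 0.0775], [1.0, 0.0003, -0.0001, -0.0004], [0.0002, -0.267, 0.9637, -0.1781], [0.0, 0.0, 0.0, 1.0]]}
{'time_s': 0.15, 'joint_positions': array([-0.04150178,  0.41782713, -0.01033161,  1.61397802,  0.00470951,
        1.11070233, -0.05298914]), 'joint_velocities': array([-0.00107245, -0.00046081, -0.00087927, -0.00099922,  0.00059498,
        0.00130132, -0.00017047]), 'effort': array([ 7.99236568e-04, -8.51532197e+01,  6.39362633e-01, -4.26137459e+01,
       -4.88919730e-02,  1.71691604e-02,  1.51774425e-04]), 'position': array([6.24737215e-01, 7.99448004e-06, 2.04999262e-01]), 'orientation': array([-2.88236174e-04,  7.07088878e-01,  7.07124544e-01, -3.39719782e-04]), 'contact_force': array([ 0.79228852, -0.37086065, -0.06170754]), 'torque': array([ 0.01983738, -0.04742901,  0.00186177]), 'grasp_force': 0.0, 'gripper_width': 0.09358227997832434} -0.0188
```

View pics/scene0.png

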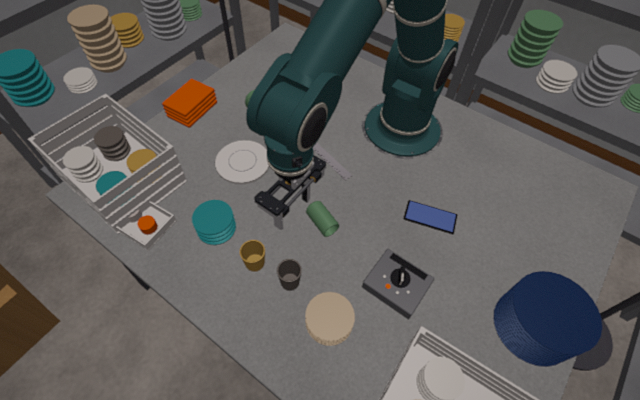

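View pics/side0.png

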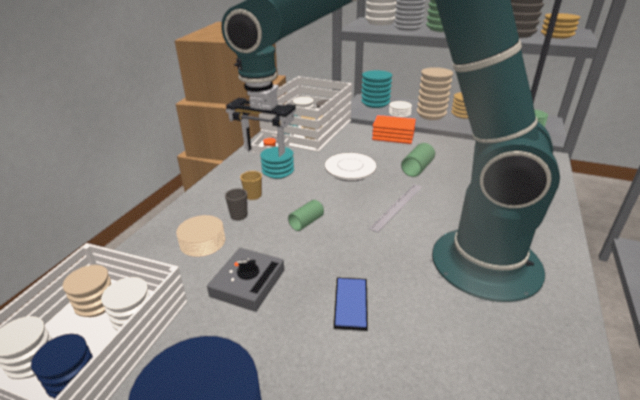

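View pics/wrist0.png

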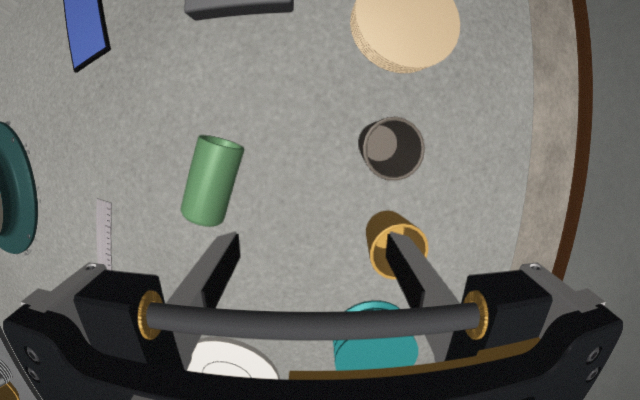

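Scene: fallen small green cup at (322,218), turntable (242,161), controller (398,282) with the dial at (401,277), bigger green look-alike behind the arm. Side: cup at (306,215), turntable (350,166), dial (247,268). Wrist: cup at (212,180), mouth end on top.

```bash
cat > h.py <<'E'
from station import r
import cv2,numpy as np
from scipy.spatial.transform import Rotation as R
def ray(n,uv,s=None):
    c=r.camera_model(n);K=c["K"];x=(uv[0]-K[0,2])/K[0,0];y=(uv[1]-K[1,2])/K[1,1]
    if n=="wrist":
        s=s or r.sense();t=np.hypot(x,y);k=np.sin(t)/t if t>1e-9 else 1
        d=np.array([x*k,y*k,np.cos(t)]);M=c["mount"];q=s["orientation"]
        Rt=R.from_quat([q[1],q[2],q[3],q[0]]).as_matrix()
        return s["position"]+Rt@M[:3,3],Rt@M[:3,:3]@d
    E=c["extrinsics"];return -E[:3,:3].T@E[:3,3],E[:3,:3].T@np.array([x,y,1])
def on(n,uv,z,s=None):
    o,d=ray(n,uv,s);return np.round(o+d*(z-o[2])/d[2],4)
def blobs(im,lo,hi,amin=60):
    m=cv2.inRange(cv2.cvtColor(im,cv2.COLOR_RGB2HSV),lo,hi)
    return [c for c in cv2.findContours(m,cv2.RETR_EXTERNAL,cv2.CHAIN_APPROX_NONE)[0] if cv2.contourArea(c)>amin]
def cen(c):
    M=cv2.moments(c);return M['m10']/M['m00'],M['m01']/M['m00']
E
python3 - <<'E'
from h import *
for n in ["scene","side","wrist"]:
    im=cv2.imread(f"pics/{n}0.png")[:,:,::-1].copy()
    for c in blobs(im,(50,60,30),(75,255,255),150):
        (p,sz,a)=cv2.minAreaRect(c);b=cv2.boxPoints((p,sz,a));e=[b[i]/2+b[(i+1)%4]/2 for i in range(4)]
        print(n,"green",np.round(cen(c)),on(n,cen(c),.029)[:2],"sides",[on(n,x,.029)[:2].tolist() for x in e])
    for c in blobs(im,(0,0,175),(180,40,255),150):
        print(n,"white",np.round(cen(c)),on(n,cen(c),.025)[:2],cv2.boundingRect(c))
    for c in blobs(im,(4,200,120),(14,255,255),5):
        print(n,"orange",np.round(cen(c)),cv2.contourArea(c),on(n,cen(c),.04)[:2])
P={"ochre":((253,244),.075),"grey":((289,268),.08),"bowl":((213,219),.08),"sauc":((330,314),.054),"dial":((401,277),.055)}
for k,(uv,z) in P.items(): print(k,on("scene",uv,z))
s=cv2.imread("pics/scene0.png")[235:325,350:450];t=cv2.imread("pics/side0.png")[240:310,195:295]
cv2.imwrite("pics/dz.png",np.hstack([cv2.resize(x,(400,360 if i==0 else 280),interpolation=3)[:280] if i else cv2.resize(x,(400,360),interpolation=3)[:280] for i,x in enumerate((s,t))]))
E
```

```text
scene green [322. 218.] [0.5    0.0081] sides [[0.4798, -0.0486], [0.4717, 0.0132], [0.5193, 0.0618], [0.5278, 0.0026]]
scene green [632.  97.] [-0.6508  0.6176] sides [[-0.7239, 0.5945], [-0.6628, 0.6406], [-0.5636, 0.6313], [-0.6202, 0.5862]]
scene green [534.  38.] [-0.7874  0.1918] sides [[-0.7944, 0.1166], [-1.0285, 0.17], [-0.767, 0.2696], [-0.563, 0.2159]]
scene green [191.   9.] [-0.0277 -1.1127] sides [[-0.0839, -1.1888], [-0.0677, -1.0984], [0.0183, -1.0466], [0.0042, -1.1332]]
scene white [408. 375.] [0.7253 0.4297] (384, 345, 56, 55)
scene orange [388. 286.] 8.0 [0.5687 0.2744]
scene orange [146. 222.] 161.0 [ 0.8311 -0.3855]
scene orange [189. 102.] 1444.5 [ 0.4034 -0.6602]
side green [305. 215.] [0.4991 0.0107] sides [[0.5249, -0.0183], [0.4759, -0.0492], [0.4721, 0.0375], [0.5184, 0.0662]]
side green [412. 164.] [ 0.2716 -0.4035] sides [[0.2964, -0.4592], [0.2476, -0.4985], [0.2352, -0.3791], [0.2811, -0.3434]]
side white [350. 342.] [0.2409 0.3799] (322, 332, 68, 28)
side white [147. 348.] [0.6161 0.544 ] (105, 299, 83, 101)
side white [140. 344.] [0.6356 0.5419] (94,
[... 389 characters left out ...]
.] [ 0.474 -0.33 ] (323, 151, 54, 28)
side white [320. 140.] [ 0.6502 -0.4794] (289, 119, 61, 33)
side white [400. 108.] [ 0.4284 -0.9248] (389, 101, 23, 16)
side white [302.  99.] [ 0.9032 -0.8806] (286, 95, 32, 10)
side orange [270. 142.] 25.5 [ 0.8126 -0.3684]
side orange [388. 133.] 348.5 [ 0.4053 -0.6055]
wrist green [210. 180.] [0.5006 0.0075] sides [[0.4712, 0.0146], [0.5179, 0.0572], [0.5282, -0.0013], [0.4794, -0.0482]]
wrist white [229. 361.] [ 0.4897 -0.2855] (187, 341, 91, 38)
wrist white [101. 245.] [ 0.3041 -0.0883] (97, 221, 13, 42)
ochre [ 0.7054 -0.0768  0.075 ]
grey [0.7024 0.047  0.08  ]
bowl [ 0.7165 -0.2167  0.08  ]
sauc [0.7283 0.1994 0.054 ]
dial [0.5327 0.2915 0.055 ]
```

View pics/dz.png

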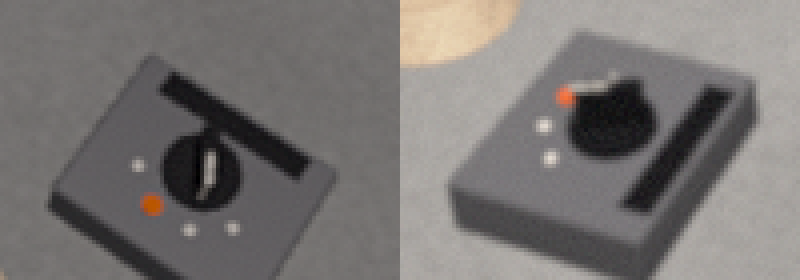

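Crop: pointer (white line) points roughly to the far/first dot side; orange dot at scene (388,286). I'll measure it later from close by. Now the turntable centre and the move to a tilted hover over the cup.

```bash
cat >> h.py <<'E'
def pose(gp,d,m):
    """grasp point, tool z direction, horizontal-ish tool x hint -> R, tcp"""
    d=d/np.linalg.norm(d);x=m-d*(m@d);x/=np.linalg.norm(x)
    return np.c_[x,np.cross(d,x),d],gp-r.hold_point_z*d
def delta(Rt,p,s=None):
    s=s or r.sense();q=s["orientation"];Rc=R.from_quat([q[1],q[2],q[3],q[0]]).as_matrix()
    print("shift mm",np.round(Rc.T@(p-s["position"])*1e3,1),"rotvec deg",np.round(np.degrees(R.from_matrix(Rc.T@Rt).as_rotvec()),2))
E
python3 - <<'E'
from h import *
for n,(u,v) in {"scene":(242,161),"side":(350,166)}.items():
    im=cv2.imread(f"pics/{n}0.png")[:,:,::-1].copy();print(n,im[v-8,u-15],im[v,u-45],im[v+30,u])
    for c in blobs(im,(0,0,150 if n=="scene" else 180),(180,60,255),300):
        if abs(cen(c)[0]-u)<15 and abs(cen(c)[1]-v)<15: print(cv2.boundingRect(c),[on(n,x,.025)[:2].tolist() for x in (cv2.fitEllipse(c)[0],cen(c))])
a=np.radians(70);m=np.array([np.cos(a),np.sin(a),0]);k=np.array([0,0,1.])
d=-(m+k)/2**.5;cup=np.array([.5,.009,.029])
delta(*pose(cup-.1*d,d,m)); print(pose(cup-.1*d,d,m)[1])
E
```

```text
scene [170 164 160] [113 111 109] [116 114 113]
(215, 141, 53, 41) [[0.4823, -0.3335], [0.4824, -0.3335]]
side [245 240 237] [174 170 166] [171 165 162]
(324, 152, 53, 27) [[0.4737, -0.3297], [0.4739, -0.3298]]
shift mm [  63.  -105.   118.7] rotvec deg [  7.81 -44.52  18.98]
[0.51963779 0.0629544  0.08641707]
```

Request:
step_arm([
  [[94, 30, -50, 20, 3.9, -22.2, 9.5], [94, 63, -105, 40, 7.8, -44.5, 19], [94, 63, -105, 40, 7.8, -44.5, 19], [94, 63, -105, 40, 7.8, -44.5, 19], [94, 63, -105, 80, 7.8, -44.5, 19], [94, 63, -105, 118.7, 7.8, -44.5, 19], [94, 63, -105, 118.7, 7.8, -44.5, 19], [94, 63, -105, 118.7, 7.8, -44.5, 19], [94, 63, -105, 118.7, 7.8, -44.5, 19], [94, 63, -105, 118.7, 7.8, -44.5, 19]],
], squeeze=20)

```text
time_s: 1.4
position: [0.5204, 0.0631, 0.0879]
orientation: [0.22, 0.758, 0.53, -0.312]
contact_force: [-0.5, -0.0, -0.6]
gripper_width: 0.0943
grasp_force: 0.0
```

Run:
```python
from h import *
s=r.sense();print(s["position"],s["orientation"],np.round(s["joint_positions"],3),s["time_s"])
im=r.snapshot("wrist");cv2.imwrite("pics/w1.png",im[:,:,::-1])
for c in blobs(im,(50,60,30),(75,255,255),150):
    p,sz,a=cv2.minAreaRect(c);b=cv2.boxPoints((p,sz,a));e=[b[i]/2+b[(i+1)%4]/2 for i in range(4)]
    print(np.round(cen(c)),on("wrist",cen(c),.029,s),[on("wrist",x,.029,s)[:2].tolist() for x in e])
a=np.radians(70);m=np.array([np.cos(a),np.sin(a),0]);d=-(m+[0,0,1])/2**.5
delta(*pose(np.array([.5,.009,.029])-.1*d,d,m))
```

```text
[0.52044861 0.06306863 0.08789044] [ 0.21960356  0.75758032  0.52957721 -0.31208063] [-0.576  0.739  0.124  1.64   0.435  1.395 -1.027] 1.4
[275. 303.] [ 0.2808 -0.3609  0.029 ] [[0.2541, -0.3287], [0.3347, -0.2645], [0.3314, -0.3682], [0.2366, -0.4606]]
[312. 199.] [0.5064 0.0251 0.029 ] [[0.5283, 0.0859], [0.5339, 0.0103], [0.4607, -0.0986], [0.4752, 0.0319]]
shift mm [ 0.6 -0.6  1.1] rotvec deg [ 0.05 -0.11 -0.1 ]
```

View pics/w1.png

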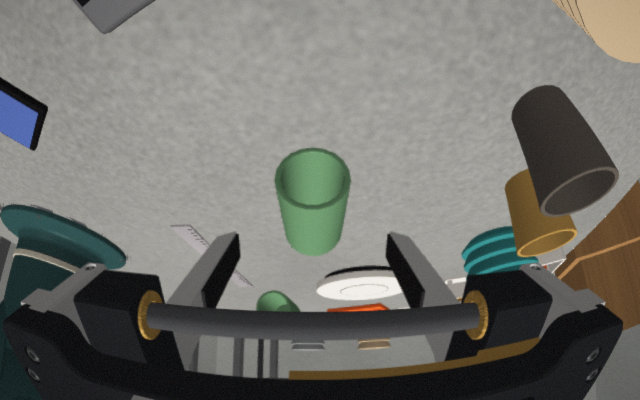

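Wrist view: cup mouth at (313,178), foot (313,245), centred between the fingers (x≈313) and aligned. Go in along the tool and close.

Request:
step_arm([
  [[94, 0, 0, 40, 0, 0, 0], [94, 0, 0, 80, 0, 0, 0], [94, 0, 0, 101, 0, 0, 0], [94, 0, 0, 101, 0, 0, 0], [94, 0, 0, 101, 0, 0, 0], [50, 0, 0, 101, 0, 0, 0], [50, 0, 0, 101, 0, 0, 0], [50, 0, 0, 101, 0, 0, 0], [50, 0, 0, 101, 0, 0, 0], [50, 0, 0, 101, 0, 0, 0], [50, 0, 0, 101, 0, 0, 0], [50, 0, 0, 101, 0, 0, 0]],
], squeeze=30)

```text
time_s: 2.95
position: [0.4957, -0.004, 0.0154]
orientation: [0.22, 0.757, 0.53, -0.313]
contact_force: [1.7, 2.0, 2.5]
gripper_width: 0.0583
grasp_force: 30.0
```

Request:
step_arm([
  [[50, -10, 0, -10, 0, 0, 0], [50, -30, 0, -30, 0, 0, 0], [50, -60, 0, -60, 0, 0, 0], [50, -90, 0, -90, 0, 0, 0], [50, -110, 0, -110, 0, 0, 0], [50, -120, 0, -120, 0, 0, 0], [50, -120, 0, -120, 0, 0, 0], [50, -120, 0, -120, 0, 0, 0]],
])

```text
time_s: 3.95
position: [0.4949, -0.0042, 0.184]
orientation: [0.219, 0.757, 0.53, -0.314]
contact_force: [-0.4, 0.0, -4.0]
gripper_width: 0.0583
grasp_force: 30.0
```

Run:
```python
from h import *
a=np.radians(70);m=np.array([np.cos(a),np.sin(a),0]);k=np.array([0,0,1.])
d=(m-k)/2**.5
s=r.sense();print(s["position"],s["grasp_force"],s["gripper_width"])
for z in (.199,.0755): delta(*pose(np.array([.478,-.3315,z]),d,m+k))
```

```text
[ 0.49492587 -0.00423939  0.18402836] 29.990106783807278 0.05831828384166791
shift mm [-213.3   96.1  211. ] rotvec deg [-2.000e-02  9.002e+01 -2.000e-02]
shift mm [-125.9   96.2  298.3] rotvec deg [-2.000e-02  9.002e+01 -2.000e-02]
```

Request:
step_arm([
  [[50, -15, 7, 15, 0, 6, 0], [50, -30, 14, 30, 0, 12, 0], [50, -46, 21, 45, 0, 19, 0], [50, -61, 27, 60, 0, 26, 0], [50, -76, 34, 75, 0, 32, 0], [50, -91, 41, 90, 0, 39, 0], [50, -107, 48, 105, 0, 45, 0], [50, -122, 55, 121, 0, 52, 0], [50, -137, 62, 136, 0, 58, 0], [50, -152, 69, 151, 0, 64, 0], [50, -168, 76, 166, 0, 71, 0], [50, -183, 83, 181, 0, 77, 0], [50, -198, 89, 196, 0, 84, 0], [50, -213, 96, 211, 0, 90, 0], [50, -213, 96, 211, 0, 90, 0], [50, -213, 96, 211, 0, 90, 0], [50, -213, 96, 211, 0, 90, 0]],
])

```text
time_s: 6.08
position: [0.4834, -0.3176, 0.1865]
orientation: [-0.219, 0.756, 0.531, 0.314]
contact_force: [0.0, -0.1, -4.1]
gripper_width: 0.0581
grasp_force: 30.0
```

Run:
```python
from h import *
a=np.radians(70);m=np.array([np.cos(a),np.sin(a),0]);k=np.array([0,0,1.])
d=(m-k)/2**.5
s=r.sense();print(s["position"],s["grasp_force"],s["joint_positions"].round(3))
delta(*pose(np.array([.478,-.3315,.0755]),d,m+k))
ims=[r.snapshot(n) for n in ("scene","side")]
cv2.imwrite("pics/h2.png",np.hstack([ims[0][50:350,100:500],ims[1][0:300,150:550]])[:,:,::-1])
```

```text
[ 0.48341799 -0.31761622  0.18650222] 29.990872275084257 [ 0.768  0.625  0.166  1.58  -0.733  1.492  0.852]
shift mm [-89.1  -0.5  86.7] rotvec deg [-0.   -0.02  0.09]
```

View pics/h2.png

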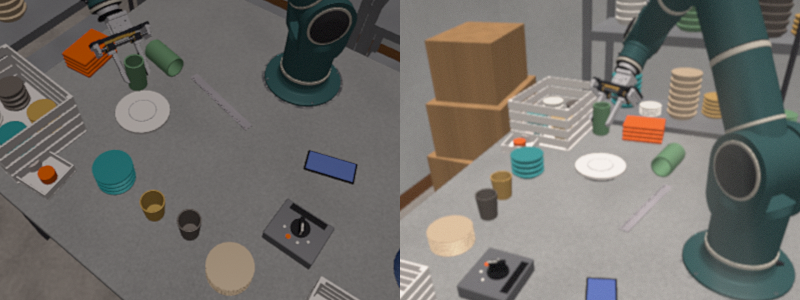

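Picture: cup held upright over the table, mouth up, behind the turntable (scene ≈(243,161) in full picture); everything else undisturbed. Recheck the turntable centre now that it is unobstructed.

Run:
```python
from h import *
P=[]
for n,(u,v),t in (("scene",(242,161),(145,150)),("side",(350,166),(185,195))):
    im=r.snapshot(n)
    for th in t:
      for c in blobs(im,(0,0,th),(180,60,255),300):
        if abs(cen(c)[0]-u)<15 and abs(cen(c)[1]-v)<15: print(n,th,cv2.boundingRect(c),on(n,cv2.fitEllipse(c)[0],.025)[:2])
a=np.radians(70);m=np.array([np.cos(a),np.sin(a),0]);k=np.array([0,0,1.])
delta(*pose(np.array([.4785,-.333,.0755]),(m-k)/2**.5,m+k))
```

```text
scene 145 (215, 141, 55, 41) [ 0.4813 -0.3325]
scene 150 (216, 141, 54, 41) [ 0.481  -0.3324]
side 185 (324, 152, 53, 27) [ 0.4738 -0.3296]
side 195 (325, 153, 52, 25) [ 0.4735 -0.3291]
shift mm [-89.7   0.4  86.4] rotvec deg [ 0.03 -0.01  0.08]
```

Request:
step_arm([
  [[50, -20, 0, 18, 0, 0, 0], [50, -42, 0, 39, 0, 0, 0], [50, -62, 0, 59, 0, 0, 0], [50, -75, 0, 72, 0, 0, 0], [50, -82, 0, 79, 0, 0, 0], [50, -86, 0, 83, 0, 0, 0], [50, -88, 0, 85, 0, 0, 0], [50, -89, 0, 86, 0, 0, 0], [50, -89, 0, 86, 0, 0, 0], [50, -89, 0, 86, 0, 0, 0]],
])

```text
time_s: 7.52
position: [0.4826, -0.3208, 0.0632]
orientation: [-0.219, 0.757, 0.53, 0.314]
contact_force: [-0.7, 0.3, 4.6]
gripper_width: 0.0585
grasp_force: 30.0
```

Run:
```python
from h import *
s=r.sense();print(s["position"],s["contact_force"],s["torque"])
a=np.radians(70);m=np.array([np.cos(a),np.sin(a),0]);k=np.array([0,0,1.])
delta(*pose(np.array([.4785,-.332,.0750]),(m-k)/2**.5,m+k))
```

```text
[ 0.48262938 -0.32082519  0.06315585] [-0.73897733  0.31483547  4.5795971 ] [0.18896074 0.23176047 0.05736063]
shift mm [-0.1 -0.1  2. ] rotvec deg [ 0.09 -0.04  0.06]
```

The force flipped from −4 to +4.6 N, so the cup is seated. Release and back out along the tool.

Request:
step_arm([
  [[60, 0, 0, 0, 0, 0, 0], [64, 0, 0, 0, 0, 0, 0], [80, 0, 0, 0, 0, 0, 0], [94, 0, 0, 0, 0, 0, 0], [94, 0, 0, 0, 0, 0, 0], [94, 0, 0, 0, 0, 0, 0], [94, 0, 0, -20, 0, 0, 0], [94, 0, 0, -50, 0, 0, 0], [94, 0, 0, -90, 0, 0, 0], [94, 0, 0, -130, 0, 0, 0], [94, 0, 0, -160, 0, 0, 0], [94, 0, 0, -160, 0, 0, 0]],
])

```text
time_s: 9.02
position: [0.4425, -0.4296, 0.1774]
orientation: [-0.217, 0.758, 0.53, 0.314]
contact_force: [-0.0, -0.5, -1.0]
gripper_width: 0.0942
grasp_force: 0.0
```

Run:
```python
from h import *
s=r.sense();print(s["position"],s["contact_force"],s["time_s"])
ims={n:r.snapshot(n) for n in ("scene","side")}
for n in ims:
  for c in blobs(ims[n],(50,60,30),(75,255,255),80):
    if 200<cen(c)[0]<380 and cen(c)[1]>100: print(n,cv2.boundingRect(c),on(n,cen(c),.075))
cv2.imwrite("pics/h3.png",np.hstack([cv2.resize(ims["scene"][80:220,170:310],(400,400)),cv2.resize(ims["side"][70:210,280:420],(400,400))])[:,:,::-1])
# next hover above dial, tool down
sg=lambda a:np.array([np.cos(a),np.sin(a),0])
delta(*pose(np.array([.44,-.30,.32]),np.array([0,0,-1.]),np.array([0,1.,0])))
delta(*pose(np.array([.5327,.25,.25]),np.array([0,0,-1.]),np.array([0,1.,0])))
```

```text
[ 0.44250895 -0.42964431  0.1773525 ] [-0.02839674 -0.53779988 -1.02732388] 9.025
scene (230, 134, 20, 31) [ 0.4745 -0.3384  0.075 ]
scene (246, 90, 37, 36) [ 0.2848 -0.403   0.075 ]
side (344, 137, 14, 29) [ 0.4786 -0.3379  0.075 ]
shift mm [172.4 -46.5  -5.4] rotvec deg [  7.91 -44.57 -18.97]
shift mm [ 510.4 -147.9  432.2] rotvec deg [  7.91 -44.57 -18.97]
```

View pics/h3.png

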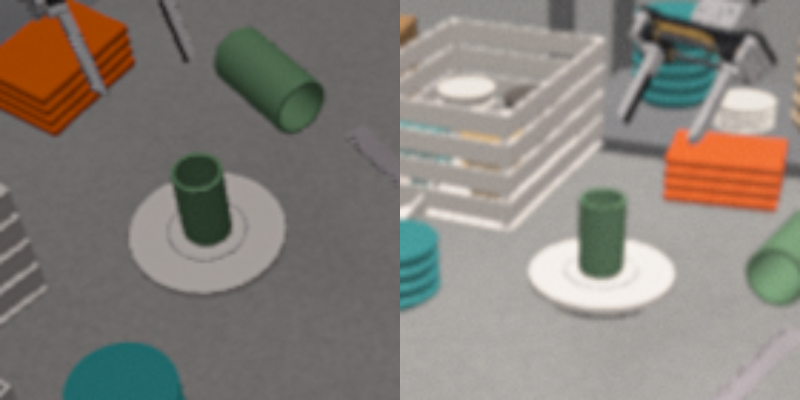

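Both views: cup stands mouth up inside the grey circle on the turntable. Now to above the dial.

Request:
step_arm([
  [[94, 40, 0, -40, 0, 0, 0], [94, 85, 0, -85, 0, 0, 0], [94, 115, -11, -48, 0.5, -3, -1], [94, 146, -21, -11, 1, -6, -3], [94, 176, -32, 26, 2, -10, -4], [94, 206, -42, 63, 2.5, -13, -6], [94, 237, -53, 100, 3, -16, -7], [94, 267, -63, 136, 3.5, -19, -8], [94, 297, -74, 173, 4, -22, -10], [94, 328, -85, 210, 4.5, -26, -11], [94, 358, -95, 247, 5, -29, -12], [94, 389, -106, 284, 6, -32, -14], [94, 419, -116, 321, 6.5, -35, -15], [94, 449, -127, 358, 7, -38, -16], [94, 480, -137, 395, 7.5, -41, -18], [94, 510, -148, 432, 7.9, -44.6, -19], [94, 510, -148, 432, 7.9, -44.6, -19], [94, 510, -148, 432, 7.9, -44.6, -19], [94, 510, -148, 432, 7.9, -44.6, -19], [94, 510, -148, 432, 7.9, -44.6, -19]],
])

```text
time_s: 11.62
position: [0.5326, 0.2485, 0.2313]
orientation: [0.001, 0.707, 0.707, -0.0]
contact_force: [0.4, -0.2, 0.0]
gripper_width: 0.0939
grasp_force: 0.0
```

Run:
```python
from h import *
s=r.sense();print(s["position"],s["orientation"].round(3),s["joint_positions"].round(2),s["joint_velocities"].round(2))
im=r.snapshot("wrist");cv2.imwrite("pics/w4full.png",im[:,:,::-1])
K=r.camera_model("wrist")
for c in blobs(im,(4,180,120),(16,255,255),10): print("orange",cen(c),cv2.contourArea(c),on("wrist",cen(c),.04,s))
cv2.imwrite("pics/w4.png",im[:,:,::-1])
```

```text
[0.53259161 0.24852512 0.23125731] [ 0.001  0.707  0.707 -0.   ] [-0.32  0.34 -0.21  1.68  0.08  1.14 -0.56] [-0. -0. -0. -0.  0.  0. -0.]
orange (343.53076923076924, 161.39743589743588) 65.0 [0.5696 0.2753 0.04  ]
```

View pics/w4.png

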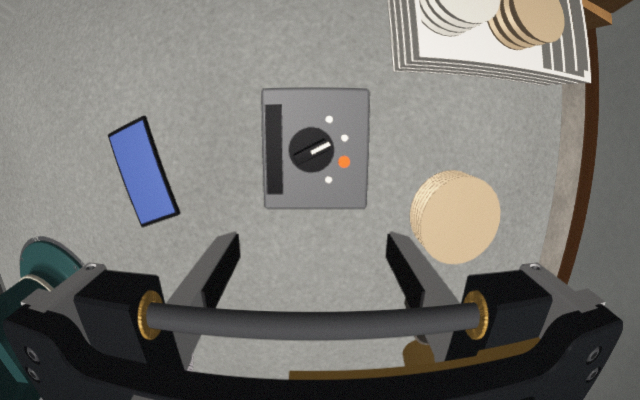

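Wrist view: dial centre ≈(312,149), pointer toward ≈(330,144) (up-right), dots at (329,119), (345,138), orange (344,161), (328,180).

```bash
cat > dial.py <<'E'
from h import *
def dial(im,s):
    g=cv2.cvtColor(im,cv2.COLOR_RGB2GRAY)
    W=lambda uv,z:on("wrist",uv,z,s)[:2]
    Y,X=np.mgrid[:400,:640];near=np.hypot(X-312,Y-149)<40
    D={}
    dots=[cen(c) for c in cv2.findContours(((g>160)&near).astype(np.uint8),0,1)[0] if cv2.contourArea(c)>3]
    o=[cen(c) for c in blobs(im,(4,180,120),(16,255,255),10) if np.hypot(cen(c)[0]-312,cen(c)[1]-149)<60][0]
    dk=((g<60)&near).astype(np.uint8);dk=cv2.morphologyEx(dk,3,np.ones((9,9)))
    c=max([c for c in cv2.findContours(dk,0,1)[0] if abs(cen(c)[0]-312)<15],key=cv2.contourArea)
    el=cv2.fitEllipse(c);print("skirt",el,W(el[0],.046));
    ctr=[W(p,.04) for p in dots];print("whites",[(np.round(p),w.tolist()) for p,w in zip(dots,ctr)],"orange",W(o,.04))
    wp=[p for p in dots if np.hypot(p[0]-el[0][0],p[1]-el[0][1])<16]
    m=((g>150)&(np.hypot(X-el[0][0],Y-el[0][1])<22));ys,xs=np.nonzero(m)
    P=np.array([W((x,y),.074) for x,y in zip(xs,ys)]);c0=P.mean(0);v=np.linalg.svd(P-c0)[2][0]
    v*=np.sign(v@(c0-W(el[0],.046)));print("pointer mid",c0,"dir deg",np.degrees(np.arctan2(v[1],v[0])),"n",len(P))
    q=W(o,.04)-W(el[0],.046);print("orange dir",np.degrees(np.arctan2(q[1],q[0])))
    for p,w in zip(dots,ctr): q=w-W(el[0],.046);print(" white dir",np.degrees(np.arctan2(q[1],q[0])),np.hypot(*q))
E
python3 - <<'E'
from dial import *
im=cv2.imread("pics/w4full.png")[:,:,::-1].copy();s=r.sense();dial(im,s)
E
```

```text
skirt ((302.5327453613281, 149.61038208007812), (47.00960922241211, 60.10165786743164), 90.18038940429688) [0.5206 0.2903]
whites [(array([328., 179.]), [0.5513, 0.2535]), (array([344., 161.]), [0.57, 0.2756]), (array([320., 148.]), [0.5413, 0.292]), (array([344., 138.]), [0.5702, 0.3044]), (array([329., 119.]), [0.5513, 0.3263])] orange [0.5697 0.2755]
pointer mid [0.53778939 0.29383333] dir deg 27.153579187388264 n 66
orange dir -16.774154623994367
 white dir -50.16381401376721 0.04792421100028673
 white dir -16.571470917809748 0.051540760568699405
 white dir 4.694914279250955 0.02076968945362453
 white dir 15.869082973868514 0.05156520144438504
 white dir 49.543192342304934 0.047312683288944855
```

Four dots give the dial axis at (0.5305, 0.2899), controller yaw ≈0, pointer at +27° (target −20°): turn 47.2° clockwise.

Request:
step_arm([
  [[94, 41.4, -2.1, 30, 0, 0, 10], [94, 41.4, -2.1, 60, 0, 0, 20], [94, 41.4, -2.1, 80, 0, 0, 30], [94, 41.4, -2.1, 100, 0, 0, 40], [80, 41.4, -2.1, 120, 0, 0, 50], [60, 41.4, -2.1, 130, 0, 0, 60], [50, 41.4, -2.1, 140, 0, 0, 62.8], [50, 41.4, -2.1, 160, 0, 0, 62.8], [50, 41.4, -2.1, 175, 0, 0, 62.8], [50, 41.4, -2.1, 181, 0, 0, 62.8], [50, 41.4, -2.1, 181, 0, 0, 62.8], [50, 41.4, -2.1, 181, 0, 0, 62.8]],
])

```text
time_s: 13.18
position: [0.5307, 0.2909, 0.0506]
orientation: [0.0, 0.972, 0.235, 0.001]
contact_force: [0.4, 0.7, -0.5]
gripper_width: 0.05
grasp_force: 0.0
```

Request:
step_arm([
  [[30, -0.4, 0.9, 0, 0, 0, 0], [8, -0.4, 0.9, 0, 0, 0, 0], [8, -0.4, 0.9, 0, 0, 0, 0], [8, -0.4, 0.9, 0, 0, 0, 0], [8, -0.4, 0.9, 0, 0, 0, 0], [8, -0.4, 0.9, 0, 0, 0, 0], [8, -0.4, 0.9, 0, 0, 0, 6], [8, -0.4, 0.9, 0, 0, 0, 12], [8, -0.4, 0.9, 0, 0, 0, 18], [8, -0.4, 0.9, 0, 0, 0, 24], [8, -0.4, 0.9, 0, 0, 0, 30], [8, -0.4, 0.9, 0, 0, 0, 36], [8, -0.4, 0.9, 0, 0, 0, 42], [8, -0.4, 0.9, 0, 0, 0, 47.2], [8, -0.4, 0.9, 0, 0, 0, 47.2], [8, -0.4, 0.9, 0, 0, 0, 47.2], [8, -0.4, 0.9, 0, 0, 0, 47.2]],
], squeeze=20)

```text
time_s: 15.3
position: [0.5304, 0.2901, 0.05]
orientation: [0.0, 0.985, -0.173, 0.0]
contact_force: [0.7, 3.9, -1.5]
gripper_width: 0.0118
grasp_force: 20.0
```

Request:
step_arm([
  [[20, 0, 0, 0, 0, 0, 0], [50, 0, 0, 0, 0, 0, 0], [50, 0, 0, 0, 0, 0, 0], [50, 0, 0, 0, 0, 0, 0], [50, 0, 0, -20, 0, 0, 0], [50, 0, 0, -60, 0, 0, 0], [60, 5, 12, -100, 0, 0, -10], [94, 10, 24, -140, 0, 0, -20], [94, 16, 38, -181, 0, 0, -30], [94, 16, 38, -181, 0, 0, -40], [94, 16, 38, -181, 0, 0, -50], [94, 16, 38, -181, 0, 0, -60], [94, 16, 38, -181, 0, 0, -70], [94, 16, 38, -181, 0, 0, -80], [94, 16, 38, -181, 0, 0, -90], [94, 16, 38, -181, 0, 0, -100], [94, 16, 38, -181, 0, 0, -110], [94, 16, 38, -181, 0, 0, -110], [94, 16, 38, -181, 0, 0, -110]],
])

```text
time_s: 17.68
position: [0.5325, 0.2486, 0.2318]
orientation: [0.001, 0.708, 0.706, 0.0]
contact_force: [-0.6, 1.2, -0.4]
gripper_width: 0.0944
grasp_force: 0.0
```

Run:
```python
from dial import *
s=r.sense();print(s["position"],s["orientation"].round(3),s["contact_force"])
im=r.snapshot("wrist");cv2.imwrite("pics/w5.png",im[:,:,::-1]);dial(im,s)
ims={n:r.snapshot(n) for n in ("scene","side")}
cv2.imwrite("pics/f.png",np.hstack([ims["scene"][60:360,130:450],cv2.resize(im[90:220,230:390],(400,300))])[:,:,::-1])
for n in ims:
  for c in blobs(ims[n],(50,60,30),(75,255,255),80):
    if 200<cen(c)[0]<380 and cen(c)[1]>100: print(n,cv2.boundingRect(c))
```

```text
[0.53254297 0.24861786 0.23176268] [0.001 0.708 0.706 0.   ] [-0.64578897  1.23325278 -0.42828887]
skirt ((302.3444519042969, 149.60496520996094), (47.02435302734375, 59.62263488769531), 89.96288299560547) [0.5205 0.2902]
whites [(array([328., 179.]), [0.5514, 0.2533]), (array([343., 161.]), [0.5697, 0.2753]), (array([320., 156.]), [0.5417, 0.2821]), (array([344., 138.]), [0.5702, 0.3042]), (array([329., 119.]), [0.5515, 0.3262])] orange [0.5697 0.2755]
pointer mid [0.53688793 0.2875    ] dir deg -19.734629282448616 n 58
orange dir -16.635119157787354
 white dir -50.05724853255909 0.048129201115331234
 white dir -16.84870186280215 0.051406711624067174
 white dir -20.910630354437284 0.022694713040706194
 white dir 15.732004785107293 0.05163419409654815
 white dir 49.26789330029077 0.04750789408087881
scene (230, 134, 20, 31)
scene (246, 90, 37, 36)
side (344, 138, 14, 28)
```

View pics/f.png

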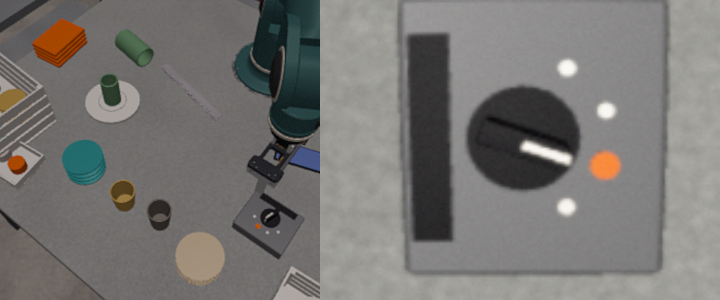

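The pointer now lies at −19.7° (target −20.05°), on the orange dot; the cup still stands on the turntable, other items are unmoved, and the gripper is clear.

```bash
python3 -c "
from station import r
print(r.finish_job())"
```

```text
the job is handed in; nothing more can be done
None
```

I handed the job in at about 18 s: the small green cup stands mouth up near the middle of the turntable, the dial pointer is at the orange dot to within about 0.3°, and the other cups and stacks look unmoved in the last pictures.

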